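# Sort capped mortar cylinders, solid or hollow, by lifting

### The job

Lift each of the two steel-capped mortar cylinders to feel whether it is solid (heavy) or hollow (light); both may turn out to be the same kind. Stand every solid one upright in the rectangular steel tray and every hollow one upright in the round steel pan, side by side if they go to the same place, flat on its floor. Do not drop them or knock them over.

Things in the scene. Friction and masses are not known exactly. Their poses are not given: they have to be found in the camera images.
- specimen_1_mid (a point): One of two look-alike mortar cylinders, grey with a dark steel cap at each end, 56 mm diameter, 84 mm tall, standing upright. Either solid (about 0.5 kg, 5 N) or hollow (about 0.19 kg, 1.8 N), drawn anew for each at every start; only lifting tells. Point: its centre, 42 mm above its underside; z up along its axis. Grip it at or up to 15 mm above the middle, clear of tray and pan rims.
- specimen_2_mid (a point): One of two look-alike mortar cylinders, grey with a dark steel cap at each end, 56 mm diameter, 84 mm tall, standing upright. Either solid (about 0.5 kg, 5 N) or hollow (about 0.19 kg, 1.8 N), drawn anew for each at every start; only lifting tells. Point: its centre, 42 mm above its underside; z up along its axis. Grip it at or up to 15 mm above the middle, clear of tray and pan rims.
- tray: Fixed rectangular open steel tray for the solid cylinders, 220 mm (its x) by 140 mm (its y) outside, 25 mm tall, walls and floor 4 mm thick. Origin: centre of its underside, on the bench; z up. It holds two cylinders side by side along its x.
- pan: Fixed round open steel pan for the hollow cylinders, 200 mm outside diameter, 25 mm tall, wall and floor 4 mm thick. Origin: centre of its underside, on the bench; z up. It holds two cylinders side by side. Tray and pan swap sides of the bench between starts.
Things that resemble listed ones, but are neither listed nor needed, are in the scene too. Leave any orange or red look-alike of the part that bears specimen_1_mid alone. What is shaped like the part that bears specimen_2_mid but orange is not meant.

How it is judged (in metres and radians):
At the end, for the whole second after the job is handed in: Each cylinder stands upright (10 degrees), still, flat on the floor of its container: a solid one (presses over 3.4 N) in the tray, within 85 mm of its centre lengthwise and 45 mm across; a hollow one (0.8 to 2.9 N) in the pan, within 72 mm of its centre (((x of specimen_1_mid in the frame of tray between -0.085 and 0.085 m and y of specimen_1_mid in the frame of tray between -0.045 and 0.045 m and contact force between specimen_1 and tray above 3.4 N) or (horizontal distance between specimen_1_mid and pan below 0.072 m and contact force between specimen_1 and pan between 0.8 and 2.9 N)) and angle between each of specimen_1_mid, specimen_2_mid's own z axis and vertical below 0.17 rad and height (world z) of specimen_1_mid between 0.035 and 0.058 m and linear speed of each of specimen_1, specimen_2 below 0.02 m/s and ((x of specimen_2_mid in the frame of tray between -0.085 and 0.085 m and y of specimen_2_mid in the frame of tray between -0.045 and 0.045 m and contact force between specimen_2 and tray above 3.4 N) or (horizontal distance between specimen_2_mid and pan below 0.072 m and contact force between specimen_2 and pan between 0.8 and 2.9 N)) and height (world z) of specimen_2_mid between 0.035 and 0.058 m); the robot touches nothing.
It fails at once if specimen_1 is dropped or flung (faster than 1.5 m/s) (linear speed of specimen_1 above 1.5 m/s).
It fails at once if specimen_1 is knocked over (tilted more than 45 degrees) (angle between specimen_1_mid's own z axis and vertical above 0.79 rad).
It fails at once if specimen_2 is dropped or flung (faster than 1.5 m/s) (linear speed of specimen_2 above 1.5 m/s).
It fails at once if specimen_2 is knocked over (tilted more than 45 degrees) (angle between specimen_2_mid's own z axis and vertical above 0.79 rad).
It also fails if it takes over 61 s, if anything falls off the work surface, if the arm or the gripper's body presses on something with over 40 N, if the wrist force passes 120 N, or if a joint passes its speed limit or range.

### The arm

A 6-joint arm with a two-finger parallel gripper is mounted at the origin on the work surface. World frame = base frame: x ahead of the robot, y to its left, z up, the work surface at z = 0. Lengths are in m, angles in degrees, forces in N, time in s.
With the tool pointing down it reaches from about 0.35 to 0.925 m from the base axis. Payload 6.4 kg.
Tool frame: the origin (TCP) lies on the front face of the gripper's body, between the roots of the fingers; the fingertips stand 73 mm ahead of it and the grasp point (between the pads) lies 54 mm ahead of it; z points along the fingers, y is the direction in which the jaws open and shut (so a half turn about z gives the same grasp; the last joint's range is limited). The gripper opens to 85 mm and grips with 20 to 120 N. Pads are 22 mm wide; open, the fingers measure 114 mm over their backs; the gripper's body (76 mm by 85 mm) begins 54 mm behind the grasp point. The pads swing forward as they close: fully open they stand 13 mm farther back than shut.
Start: joints at [-74.891, 14.043, 89.255, -0, 76.702, -9.975], TCP at [0.276, -0.589, 0.304] pointing down, gripper open.
Joint ranges: [-179.41, 179.41], [-58.25, 129.5], [7.25, 145.43], [-54.29, 234.29], [11.92, 165.04], [-157.13, 157.13]. Speed limits (degrees/s): [147.25, 147.25, 180, 180, 180, 180].

### API

Orientations are given as [roll, pitch, yaw] about the fixed x, y, z axes, in that order (R = Rz(yaw) Ry(pitch) Rx(roll)).
In Python, from cell import state, viewer, ticket gives the robot as it stands.
- The arm moves only by the shell command python3 -m handwheel 'ROWS' [FORCE]. ROWS is JSON, a list of rows, each an object of numbers: "fingers": the opening, from -1 (shut) to 1 (fully open); "x", "y", "z": the shift along the world's x, y, z in mm; "twist": the turn about the world's z in degrees. A call has 1 to 8 rows; each row is the pose to reach, as a shift and turn from the pose commanded when the call began; what a row does not reach only later rows make up. A row lasts 1/10 s, in which the tool goes at most 50 mm and 8.59 degrees, less where a joint would pass 70% of its speed; a pose out of reach is approached as far as the arm can. A call with a gripper value outside its range is refused whole. The fingers move at their own pace and stop on an object; FORCE is the grip in N (left out, the last holds). Time passes only in rows, so rows that repeat a pose let the fingers close. It gives the time, the measured TCP pose, the force and the opening at its end, in the units of the state.
- state(): the state, without advancing time (a new reading comes with each control period).
- viewer.grab_frame(name): name is "scene" or "side" or "wrist"; returns a dict with "pixels" (420x560x3 uint8, blue, green, red), "mtx" (3x3 intrinsics, pixels), "dist" ([k1, k2, p1, p2, k3] as OpenCV has them; the pictures are not rectified), "R" (3x3) and "t" (3): a world point X has camera coordinates R X + t. Camera axes: x right, y down, z forward; pixel columns grow to the right and rows downward; lengths in m; the calibration is good to about 2 mm. A picture is of the moment at which its call begins. There is no depth.
- ticket.finish_job(): hands the job in, once; it reports no verdict.
The state is a dict: "clock": time; "q": joint angles; "joint_vel": joint speeds; "effort": joint torques, N m; "position": TCP position; "orientation": TCP orientation; "force": force on the tool from outside, world axes, zero at the start; "wrist_torque": the same for the moment, N m; "gripper_width": opening from 0.0 (shut) to 1.0 (fully open).
Only numpy, scipy, OpenCV 4.12 (cv2) and the standard library are available. Lean on these libraries where they do the work, as an engineer would, in place of code of your own. Each camera call takes 0.05 s, during which the arm holds its last target.

## Working session

There is one attempt and no reset: what is moved stays moved. The work goes in short steps, Python scripts to look and compute and a shell command to move; the robot and the scene stay as the last step left them, time stands still between calls to the robot, and variables do not carry over. Pictures are saved under pics/ and viewed, and the job is handed in when it is done.

```bash
ls; mkdir -p pics
cat > h.py <<'E'
import numpy as np, cv2
from cell import state, viewer, ticket
def grab(n,tag):
    f=viewer.grab_frame(n); cv2.imwrite(f'pics/{tag}.png',f['pixels']); np.savez(f'pics/{tag}.npz',**{k:np.array(f[k]) for k in f}); return f
def load(tag): return dict(np.load(f'pics/{tag}.npz'))
def ray(f,u,v):
    p=cv2.undistortPoints(np.array([[[u,v]]],float),f['mtx'],f['dist'])[0,0]
    R=np.array(f['R']);t=np.array(f['t']);return -R.T@t, R.T@np.array([p[0],p[1],1])
def onz(f,u,v,z):
    c,d=ray(f,u,v);return c+d*(z-c[2])/d[2]
def proj(f,X):
    return cv2.projectPoints(np.array([X],float),cv2.Rodrigues(np.array(f['R']))[0],np.array(f['t']),f['mtx'],f['dist'])[0][0,0]
E
python3 - <<'E'
from h import *
for n in ['scene','side','wrist']:
    f=grab(n,n+'0'); print(n,-np.array(f['R']).T@f['t'])
s=state();print(s)
E
```

```text
pics
scene [1.14524424 0.03616261 0.59900423]
side [0.32983763 0.82419024 0.59197269]
wrist [ 0.3468208  -0.55709338  0.37393164]
{'clock': 0.15, 'q': array([-7.48912692e+01,  1.40742279e+01,  8.93103948e+01,  7.85042199e-04,
        7.67000459e+01, -9.97476456e+00]), 'joint_vel': array([-0.03409286, -0.04450548, -0.21062388,  0.08912396, -0.0368968 ,
        0.07902227]), 'effort': array([-1.33183781e-03, -4.29988039e+01, -3.26551902e+01, -2.54539082e-04,
        3.51827133e-03,  9.14786028e-06]), 'position': array([ 0.27548644, -0.58837639,  0.30302685]), 'orientation': array([-1.79916743e+02, -1.54180030e-02,  2.50833030e+01]), 'force': array([-0.31131136, -0.99553581,  0.52644246]), 'wrist_torque': array([-0.09389985, -0.04721294, -0.04374863]), 'gripper_width': 1.0041361023256161}
```

View pics/scene0.png

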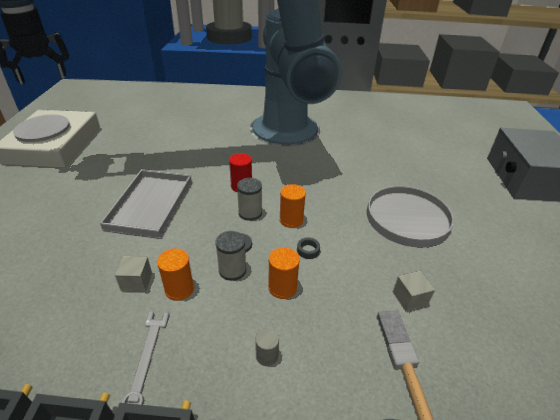

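View pics/side0.png

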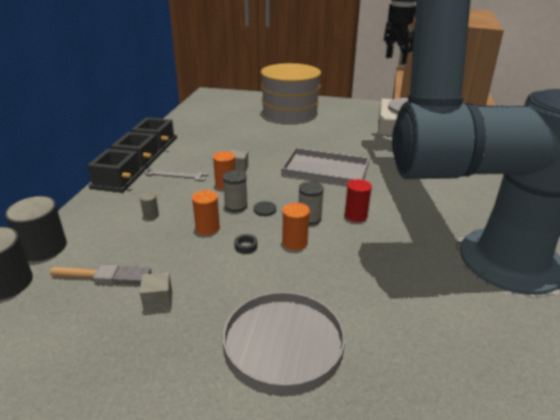

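View pics/wrist0.png

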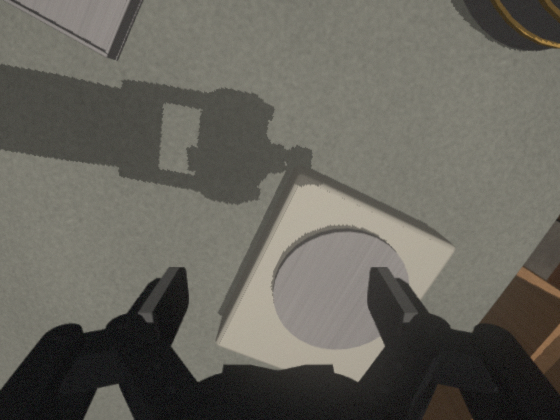

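The scene view shows the grey cylinders at about (250,199) and (232,256), the tray at (148,203) and the pan at (408,215). In the side view the cylinders are at (311,202) and (235,190). I'll zoom in for edges.

Run:
```python
from h import *
a=load('scene0')['pixels'][150:300,95:315]; b=load('side0')['pixels'][135:255,180:400]
cv2.imwrite('pics/z1.png',cv2.resize(a,None,fx=3.6,fy=3.6,interpolation=cv2.INTER_CUBIC))
cv2.imwrite('pics/z2.png',cv2.resize(b,None,fx=3.6,fy=3.6,interpolation=cv2.INTER_CUBIC))
```

```text
(no output)
```

View pics/z1.png

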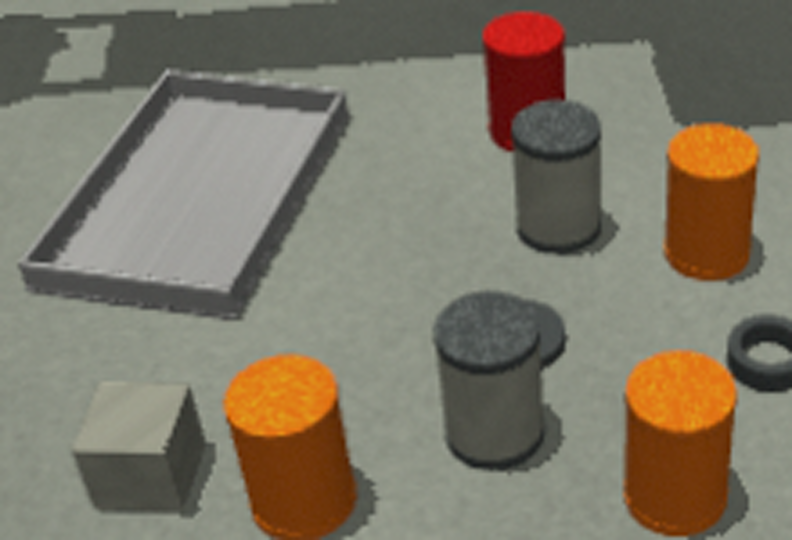

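View pics/z2.png

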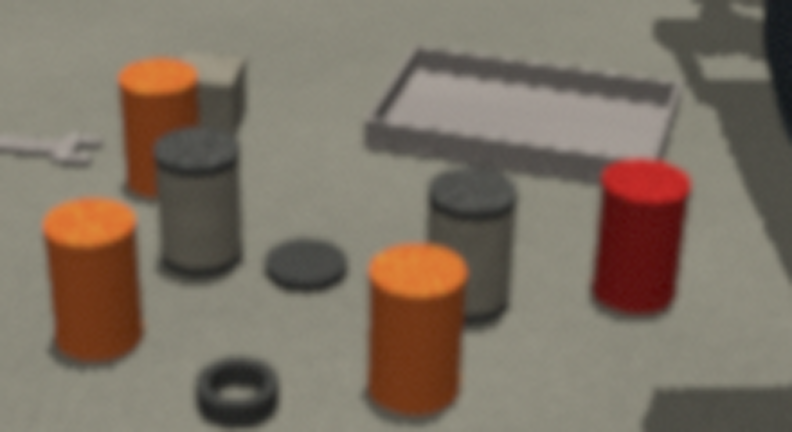

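Run:
```python
from h import *
s=load('scene0');d=load('side0')
Z=lambda f,u,v,x0,y0,z:onz(f,x0+u/3.6-.36,y0+v/3.6-.36,z)[:2]*1000
for n,p,q in [('A',(556,127),(473,189)),('B',(488,328),(197,150))]:
    print(n,Z(s,*p,95,150,.084).round(1),Z(d,*q,180,135,.084).round(1))
c=np.array([Z(s,*p,95,150,.025) for p in [(168,71),(347,94),(238,292),(23,264)]])
print(c.round(1),c.mean(0),[np.linalg.norm(c[i]-c[i-1]).round(1) for i in range(4)])
print(np.degrees(np.arctan2(*(c[1]-c[0])[::-1])),np.degrees(np.arctan2(*(c[3]-c[0])[::-1])))
a=s['pixels'][170:260,350:470]; b=d['pixels'][280:400,210:360]
cv2.imwrite('pics/z3.png',cv2.resize(a,None,fx=5,fy=5,interpolation=cv2.INTER_CUBIC))
cv2.imwrite('pics/z4.png',cv2.resize(b,None,fx=5,fy=5,interpolation=cv2.INTER_CUBIC))
```

```text
A [442.7 -61.8] [440.3 -60.6]
B [626.5 -75.8] [623.2 -71. ]
[[ 319.3 -368.5]
 [ 336.2 -229.1]
 [ 550.  -245.2]
 [ 537.5 -386.6]] [ 435.77084236 -307.33609754] [np.float64(218.9), np.float64(140.5), np.float64(214.4), np.float64(141.9)]
83.07407798643008 -4.737703982481187
```

View pics/z3.png

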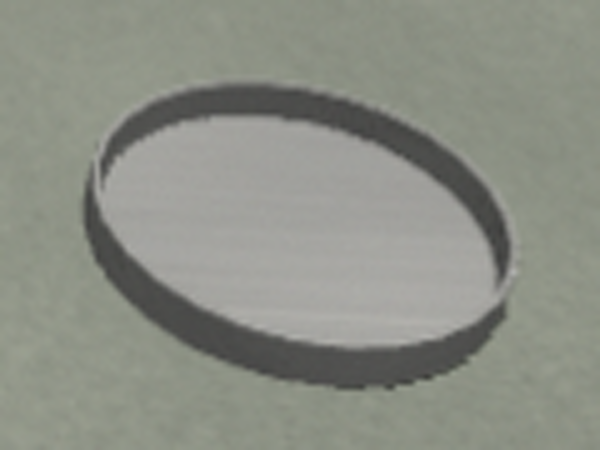

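View pics/z4.png

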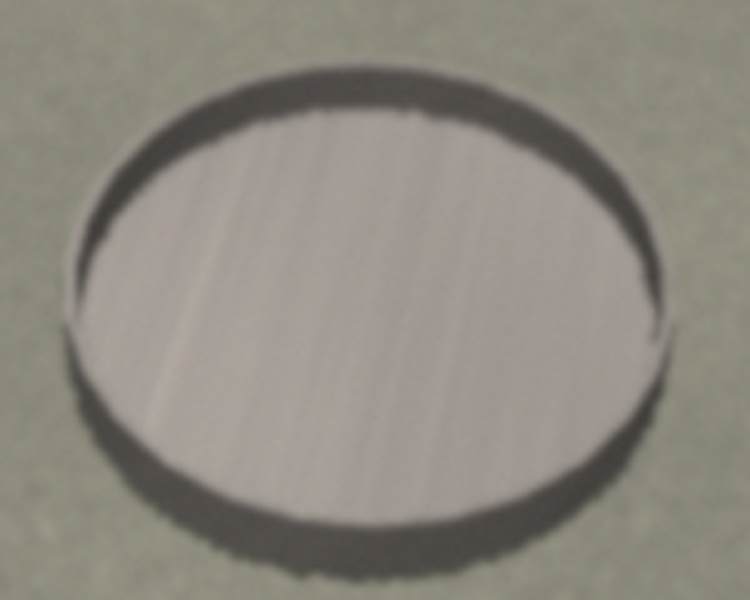

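Run:
```python
from h import *
s=load('scene0');d=load('side0')
def fit(P):
    A=np.c_[2*P,np.ones(len(P))];x=np.linalg.lstsq(A,(P**2).sum(1),rcond=None)[0];return x[:2],np.sqrt(x[2]+x[:2]@x[:2])
for f,o,p in [(s,(350,170),[(250,83),(120,135),(96,190),(180,285),(270,335),(380,350),(500,290),(515,240),(420,140)]),(d,(210,280),[(370,67),(70,300),(375,525),(668,320),(540,115)])]:
    P=np.array([onz(f,o[0]+u/5-.4,o[1]+v/5-.4,.025)[:2]*1000 for u,v in p]);print(fit(P))
Z=lambda f,u,v,x0,y0,z:onz(f,x0+u/3.6-.36,y0+v/3.6-.36,z)[:2]*1000
for p in [(712,151),(282,394),(681,390),(524,35)]: print('decoy',Z(s,*p,95,150,.08))
for p in [(418,268),(159,77),(90,221),(645,182)]: print('decoy',Z(d,*p,180,135,.08))
c=np.array([Z(d,*p,180,135,.025) for p in [(419,50),(683,88),(366,124)]]);print(c, (c[1]+c[2])/2)
```

```text
(array([428.96759338, 320.21100804]), np.float64(95.86765417747777))
(array([424.18555762, 323.93048807]), np.float64(96.95479628181701))
decoy [453.172319    37.70318562]
decoy [ 679.54918387 -173.47625199]
decoy [658.47457855  28.93097004]
decoy [330.97216344 -98.03941884]
decoy [458.43601266  31.25436812]
decoy [ 683.63734259 -176.78355749]
decoy [663.01219292  23.42504273]
decoy [ 335.61437272 -101.26379539]
[[ 530.42428969 -379.44620236]
 [ 316.50338313 -358.34628092]
 [ 545.89543047 -242.26257815]] [ 431.1994068  -300.30442953]
```

```bash
python3 -m handwheel '[{"fingers":1,"x":50,"y":150,"z":0,"twist":8},{"fingers":1,"x":50,"y":150,"z":0,"twist":8},{"fingers":1,"x":50,"y":150,"z":0,"twist":8},{"fingers":1,"x":166,"y":528,"z":0,"twist":26},{"fingers":1,"x":166,"y":528,"z":0,"twist":26},{"fingers":1,"x":166,"y":528,"z":0,"twist":26},{"fingers":1,"x":166,"y":528,"z":0,"twist":26},{"fingers":1,"x":166,"y":528,"z":0,"twist":26}]' 60
```

```text
clock: 0.95
position: [0.3965, -0.2054, 0.3038]
orientation: [180.0, -0.0, 51.0]
force: [0.6, 0.6, -0.6]
gripper_width: 1.001
```

```bash
python3 -m handwheel '[{"x":45,"y":144,"fingers":1},{"x":45,"y":144,"fingers":1},{"x":45,"y":144,"fingers":1},{"x":45,"y":144,"fingers":1},{"x":45,"y":144,"fingers":1},{"x":45,"y":144,"fingers":1}]'
python3 - <<'E'
from h import *
f=grab('wrist','w1');s=state();print(s['position'],s['orientation'],s['force'])
print(proj(f,[.4415,-.061,.084]))
E
```

```text
[ 0.39777458 -0.19969311  0.30334867] [-179.87465913   -0.23220423   51.41150085] [ 0.95246007  3.98557738 -1.0075074 ]
[209.32608292  30.0377399 ]validation failed for argument at $[0]...
```

View pics/w1.png

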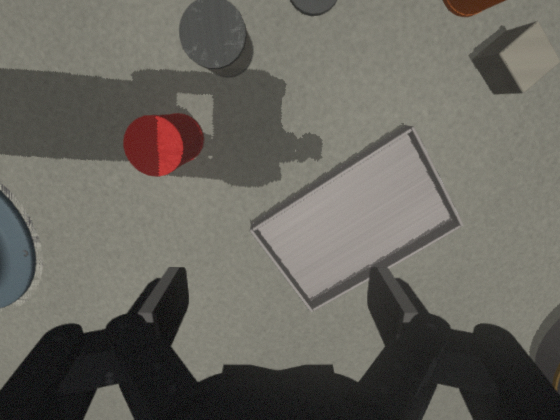

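The wrist view shows A's cap at (212,32) and the tray's rim corners at (409,127), (460,223), (311,309) and (252,229). The call was refused because it left out some keys, so I'll send every key from now on.

```bash
python3 - <<'E'
from h import *
f=load('w1');print(onz(f,212,32,.084))
c=np.array([onz(f,*p,.025)[:2]*1000 for p in [(409,127),(460,223),(311,309),(252,229)]]);print(c,c.mean(0),[np.linalg.norm(c[i]-c[i-1]).round(1) for i in range(4)],np.degrees(np.arctan2(*(c[0]-c[3])[::-1])),np.degrees(np.arctan2(*(c[1]-c[2])[::-1])))
E
python3 -m handwheel '[{"x":44,"y":139,"z":0,"twist":0,"fingers":1},{"x":44,"y":139,"z":0,"twist":0,"fingers":1},{"x":44,"y":139,"z":0,"twist":0,"fingers":1},{"x":44,"y":139,"z":0,"twist":0,"fingers":1},{"x":44,"y":139,"z":0,"twist":0,"fingers":1},{"x":44,"y":139,"z":0,"twist":0,"fingers":1}]'
python3 - <<'E'
from h import *
f=grab('wrist','w2');s=state();print(s['position'],s['orientation'],s['force'])
print(proj(f,[.4415,-.061,.084]))
E
```

```text
[ 0.44221346 -0.06358655  0.084     ]
[[ 545.82409118 -251.57179019]
 [ 535.68784117 -387.67169821]
 [ 322.04938563 -369.30860766]
 [ 335.2708665  -234.70334168]] [ 434.70804612 -310.81385944] [np.float64(211.2), np.float64(136.5), np.float64(214.4), np.float64(135.3)] -4.580462069759752 -4.912729480053994
clock: 1.6
position: [0.4403, -0.0692, 0.3037]
orientation: [-180.0, 0.0, 51.0]
force: [-0.3, 0.2, 0.2]
gripper_width: 1.004
[ 0.44024602 -0.06954863  0.30378083] [-1.79992265e+02  1.78632864e-02  5.09724368e+01] [ 0.33751952  1.29794668 -0.00764838]
[271.78578748 184.58554866]
```

View pics/w2.png

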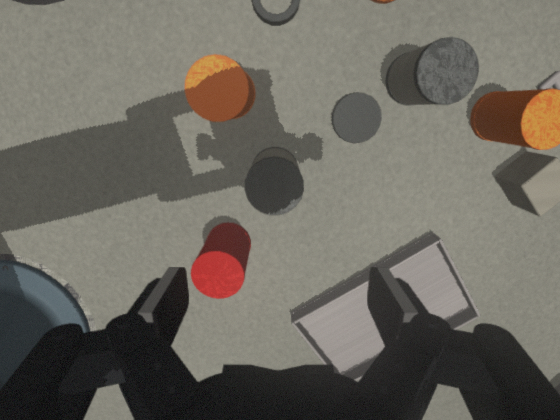

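The wrist view shows A's cap at about (274,185) and B's at (447,70), both clear of the orange and red cylinders.

Run:
```python
from h import *
f=load('w2');print(onz(f,274,185,.084),onz(f,447,70,.084))
for e in [(245,185),(303,185),(274,214)]: print(onz(f,*e,.084))
```

```text
[ 0.44287505 -0.06263317  0.084     ] [ 0.62626566 -0.07729782  0.084     ]
[ 0.42151195 -0.04530608  0.084     ]
[ 0.4642469  -0.07993338  0.084     ]
[ 0.42451451 -0.08513988  0.084     ]
```

```bash
python3 -m handwheel '[{"x":2,"y":7,"z":-20,"twist":0,"fingers":1},{"x":2,"y":7,"z":-60,"twist":0,"fingers":1},{"x":2,"y":7,"z":-100,"twist":0,"fingers":1},{"x":2,"y":7,"z":-130,"twist":0,"fingers":1},{"x":2,"y":7,"z":-155,"twist":0,"fingers":1},{"x":2,"y":7,"z":-175,"twist":0,"fingers":1},{"x":2,"y":7,"z":-190,"twist":0,"fingers":1},{"x":2,"y":7,"z":-201,"twist":0,"fingers":1}]'
python3 -m handwheel '[{"x":0,"y":0,"z":0,"twist":0,"fingers":1},{"x":0,"y":0,"z":0,"twist":0,"fingers":1},{"x":0,"y":0,"z":0,"twist":0,"fingers":1}]'
python3 - <<'E'
from h import *
f=grab('side','s2');f=grab('scene','c2');s=state();print(s['position'],s['orientation'],s['force'])
E
```

```text
clock: 2.45
position: [0.4419, -0.0627, 0.1017]
orientation: [-179.9, 0.0, 50.9]
force: [0.9, 0.8, 0.7]
gripper_width: 1.0
clock: 2.75
position: [0.4431, -0.062, 0.1038]
orientation: [179.9, -0.0, 51.1]
force: [-0.2, 0.2, 0.3]
gripper_width: 0.997
[ 0.44304709 -0.06173369  0.10375821] [ 1.79898491e+02 -3.08137154e-02  5.10794104e+01] [-0.28495517  0.25734733 -0.82813088]
```

View pics/c2.png

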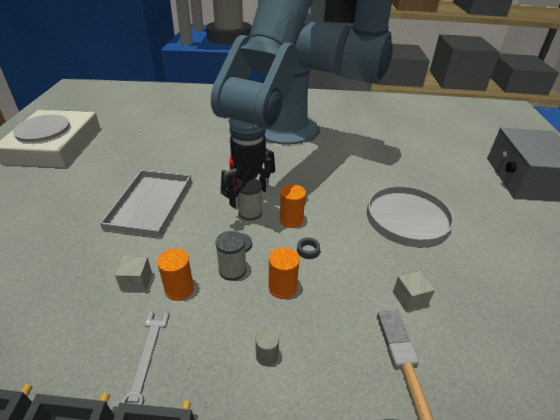

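View pics/s2.png

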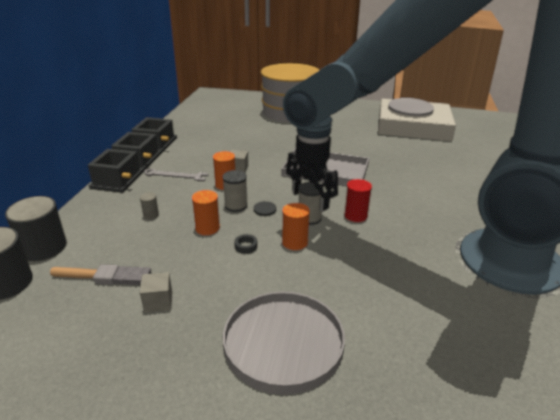

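The gripper straddles A at (250,190) in the scene view. A still stands and touches nothing else, so I'll close and then lift slowly.

```bash
python3 -m handwheel '[{"x":0,"y":0,"z":0,"twist":0,"fingers":0.4},{"x":0,"y":0,"z":0,"twist":0,"fingers":0.2},{"x":0,"y":0,"z":0,"twist":0,"fingers":-1},{"x":0,"y":0,"z":0,"twist":0,"fingers":-1},{"x":0,"y":0,"z":0,"twist":0,"fingers":-1},{"x":0,"y":0,"z":0,"twist":0,"fingers":-1},{"x":0,"y":0,"z":0,"twist":0,"fingers":-1},{"x":0,"y":0,"z":0,"twist":0,"fingers":-1}]' 60
python3 - <<'E'
from h import *
s=state();print(s['position'],s['force'],s['gripper_width'])
E
python3 -m handwheel '[{"x":0,"y":0,"z":5,"twist":0,"fingers":-1},{"x":0,"y":0,"z":15,"twist":0,"fingers":-1},{"x":0,"y":0,"z":35,"twist":0,"fingers":-1},{"x":0,"y":0,"z":60,"twist":0,"fingers":-1},{"x":0,"y":0,"z":80,"twist":0,"fingers":-1},{"x":0,"y":0,"z":95,"twist":0,"fingers":-1},{"x":0,"y":0,"z":100,"twist":0,"fingers":-1},{"x":0,"y":0,"z":100,"twist":0,"fingers":-1}]'
for i in 1 2 3 4; do python3 -m handwheel '[{"x":0,"y":0,"z":0,"twist":0,"fingers":-1},{"x":0,"y":0,"z":0,"twist":0,"fingers":-1}]' | grep -E "force|width"; done
python3 - <<'E'
from h import *
f=grab('scene','c3')
for i in range(6):
  viewer.grab_frame('wrist'); s=state();print(s['position'],s['force'],s['gripper_width'])
E
```

```text
clock: 3.65
position: [0.443, -0.0616, 0.1035]
orientation: [179.9, -0.0, 51.1]
force: [-1.3, 0.4, 5.9]
gripper_width: 0.64
[ 0.44301709 -0.061552    0.10354922] [-1.30022999  0.36466191  5.92547156] 0.6404602211649724
clock: 4.45
position: [0.4426, -0.0615, 0.2035]
orientation: [179.9, -0.0, 51.1]
force: [-0.2, -0.2, -1.5]
gripper_width: 0.64
force: [-0.4, 0.2, -1.8]
gripper_width: 0.637
force: [0.9, -0.5, -2.4]
gripper_width: 0.637
force: [0.1, -0.7, -1.6]
gripper_width: 0.639
force: [0.8, -0.7, -1.8]
gripper_width: 0.639
[ 0.44246325 -0.06143273  0.20290785] [-0.48141736 -0.00729464 -2.14745078] 0.6387547880784534
[ 0.44247889 -0.06145307  0.20291802] [-0.46472669 -0.5798666  -1.99937034] 0.6397384735304258
[ 0.44246357 -0.06143072  0.20290855] [-0.11511    -0.62457958 -1.95146111] 0.6375596925389101
[ 0.44247536 -0.06142847  0.20291759] [-0.12987547 -0.08265602 -1.99499874] 0.6390236469133294
[ 0.44247895 -0.06143044  0.20291835] [-0.05565366  0.24562868 -1.29417956] 0.6427809789252668
[ 0.44245748 -0.0614311   0.20288704] [-0.64261542  0.17877209 -1.85215671] 0.6417309844328981
```

View pics/c3.png

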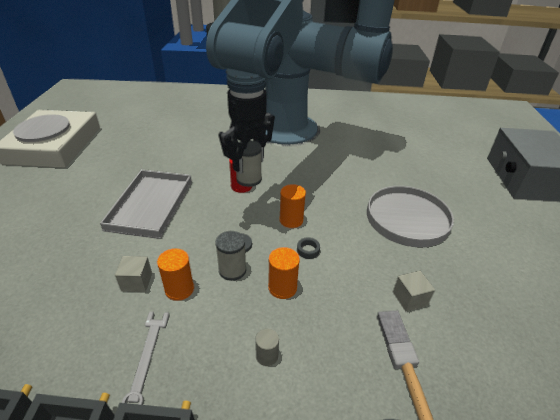

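A reads about -1.9 N, so it is hollow (1.8 N expected) and goes in the pan. The scene view shows it held upright at (248,163). I'll carry it to the pan at +38 mm along 51°, which is about (451, 352).

```bash
python3 -m handwheel '[{"x":0,"y":10,"z":30,"twist":0,"fingers":-1},{"x":1,"y":40,"z":60,"twist":0,"fingers":-1},{"x":2,"y":80,"z":60,"twist":0,"fingers":-1},{"x":4,"y":125,"z":60,"twist":0,"fingers":-1},{"x":5,"y":170,"z":60,"twist":0,"fingers":-1},{"x":6,"y":215,"z":60,"twist":0,"fingers":-1},{"x":7,"y":260,"z":60,"twist":0,"fingers":-1},{"x":8,"y":300,"z":60,"twist":0,"fingers":-1}]'
python3 -m handwheel '[{"x":1,"y":40,"z":0,"twist":0,"fingers":-1},{"x":1,"y":75,"z":0,"twist":0,"fingers":-1},{"x":1,"y":100,"z":0,"twist":0,"fingers":-1},{"x":1,"y":113,"z":0,"twist":0,"fingers":-1},{"x":1,"y":113,"z":0,"twist":0,"fingers":-1},{"x":1,"y":113,"z":0,"twist":0,"fingers":-1},{"x":1,"y":113,"z":0,"twist":0,"fingers":-1},{"x":1,"y":113,"z":0,"twist":0,"fingers":-1}]'
python3 - <<'E'
from h import *
f=grab('wrist','w4')
f=grab('side','s4')
s=state();print(s['position'],s['orientation'],s['force'],s['gripper_width'])
E
```

```text
clock: 6.4
position: [0.4501, 0.2408, 0.263]
orientation: [180.0, -0.0, 51.1]
force: [0.5, -0.6, -1.7]
gripper_width: 0.632
clock: 7.2
position: [0.4517, 0.3505, 0.2629]
orientation: [180.0, 0.0, 51.0]
force: [0.7, -0.2, -3.1]
gripper_width: 0.638
[0.45168142 0.35083407 0.26299872] [ 1.79994156e+02 -2.72601287e-03  5.10178612e+01] [ 0.44302023  0.17439842 -1.21366966] 0.634961915826251
```

View pics/w4.png

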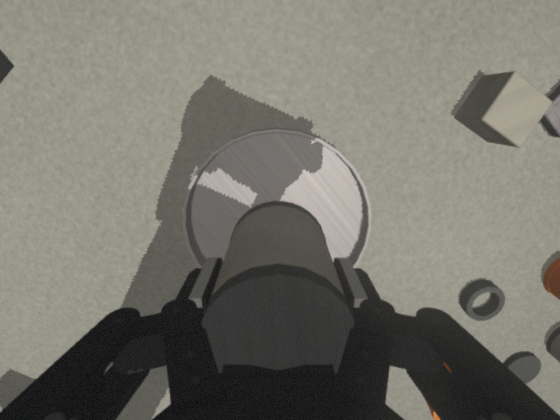

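View pics/s4.png

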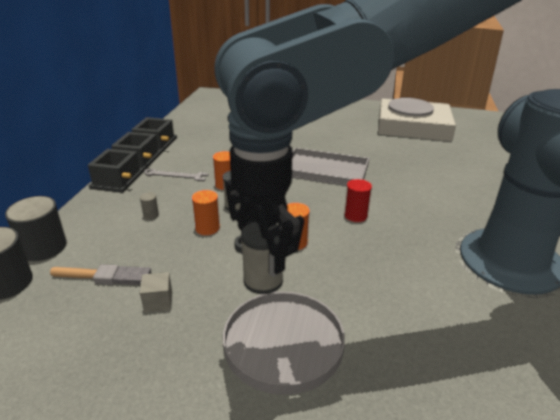

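The wrist view shows the pan rim at left (186,212), right (370,212) and top (278,129). I'll use it to check the pan centre.

Run:
```python
from h import *
f=load('w4')
P=np.array([onz(f,*p,.025)[:2]*1000 for p in [(186,212),(370,212),(278,129),(213,152),(343,151)]])
A=np.c_[2*P,np.ones(len(P))];x=np.linalg.lstsq(A,(P**2).sum(1),rcond=None)[0];print(x[:2],np.sqrt(x[2]+x[:2]@x[:2]))
```

```text
[429.36157439 319.92032146] 96.6746590324254
```

Pan centre is (428, 321), agreeing with the earlier views. Lowering.

```bash
python3 -m handwheel '[{"x":0,"y":0,"z":-25,"twist":0,"fingers":-1},{"x":0,"y":0,"z":-60,"twist":0,"fingers":-1},{"x":0,"y":0,"z":-95,"twist":0,"fingers":-1},{"x":0,"y":0,"z":-120,"twist":0,"fingers":-1},{"x":0,"y":0,"z":-138,"twist":0,"fingers":-1},{"x":0,"y":0,"z":-146,"twist":0,"fingers":-1},{"x":0,"y":0,"z":-150,"twist":0,"fingers":-1},{"x":0,"y":0,"z":-150,"twist":0,"fingers":-1}]'
python3 -m handwheel '[{"x":0,"y":0,"z":-1,"twist":0,"fingers":-1},{"x":0,"y":0,"z":-2,"twist":0,"fingers":-1},{"x":0,"y":0,"z":-3,"twist":0,"fingers":-1},{"x":0,"y":0,"z":-4,"twist":0,"fingers":-1},{"x":0,"y":0,"z":-4,"twist":0,"fingers":-1}]'
```

```text
clock: 8.1
position: [0.4518, 0.3516, 0.1133]
orientation: [180.0, -0.0, 51.1]
force: [0.3, -0.2, -1.8]
gripper_width: 0.636
clock: 8.6
position: [0.4514, 0.3516, 0.1089]
orientation: [-180.0, 0.0, 51.1]
force: [-0.5, -0.6, -2.8]
gripper_width: 0.638
```

```bash
python3 -m handwheel '[{"x":0,"y":0,"z":-0.5,"twist":0,"fingers":-1},{"x":0,"y":0,"z":-1,"twist":0,"fingers":-1},{"x":0,"y":0,"z":-1,"twist":0,"fingers":-1}]'
python3 -m handwheel '[{"x":0,"y":0,"z":-0.5,"twist":0,"fingers":-1},{"x":0,"y":0,"z":-0.5,"twist":0,"fingers":-1},{"x":0,"y":0,"z":-0.5,"twist":0,"fingers":-1}]'
```

```text
clock: 8.9
position: [0.4514, 0.3515, 0.1078]
orientation: [-180.0, 0.0, 51.1]
force: [-0.0, -0.4, -2.1]
gripper_width: 0.639
clock: 9.2
position: [0.4515, 0.3516, 0.1076]
orientation: [180.0, -0.0, 51.1]
force: [-0.8, -1.2, 1.6]
gripper_width: 0.641
```

Contact on the pan floor: force went from -2.1 to +1.6 N. I'll open gently and retreat.

```bash
python3 -m handwheel '[{"x":0,"y":0,"z":0,"twist":0,"fingers":0.35},{"x":0,"y":0,"z":0,"twist":0,"fingers":0.5},{"x":0,"y":0,"z":0,"twist":0,"fingers":0.8},{"x":0,"y":0,"z":0,"twist":0,"fingers":1},{"x":0,"y":0,"z":0,"twist":0,"fingers":1},{"x":0,"y":0,"z":0,"twist":0,"fingers":1},{"x":0,"y":0,"z":0,"twist":0,"fingers":1},{"x":0,"y":0,"z":0,"twist":0,"fingers":1}]'
python3 -m handwheel '[{"x":0,"y":0,"z":15,"twist":0,"fingers":1},{"x":0,"y":0,"z":35,"twist":0,"fingers":1},{"x":0,"y":0,"z":70,"twist":0,"fingers":1},{"x":0,"y":0,"z":110,"twist":0,"fingers":1},{"x":0,"y":0,"z":150,"twist":0,"fingers":1},{"x":0,"y":0,"z":195,"twist":0,"fingers":1},{"x":0,"y":0,"z":195,"twist":0,"fingers":1},{"x":0,"y":0,"z":195,"twist":0,"fingers":1}]'
python3 - <<'E'
from h import *
f=grab('wrist','w5');f=grab('side','s5')
s=state();print(s['position'],s['orientation'],s['force'],s['gripper_width'])
E
```

```text
clock: 10.0
position: [0.4515, 0.3515, 0.1074]
orientation: [-180.0, 0.0, 51.1]
force: [1.2, 0.4, 0.0]
gripper_width: 0.998
clock: 10.8
position: [0.4519, 0.3518, 0.3051]
orientation: [179.9, -0.2, 51.1]
force: [0.3, -0.6, -0.2]
gripper_width: 0.996
[0.45091266 0.35128265 0.30166825] [-1.79961386e+02  8.21667226e-02  5.10798459e+01] [-0.88589403  0.92343316 -0.61679795] 1.0002522513233247
```

View pics/w5.png

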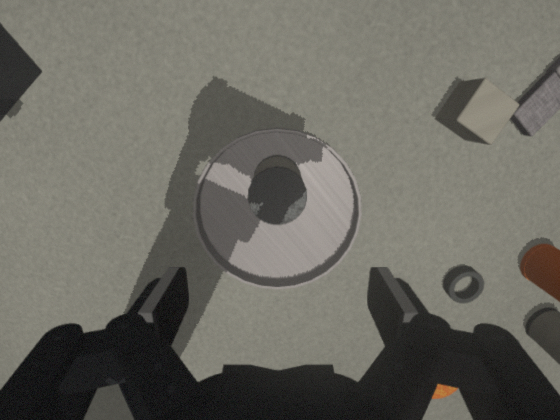

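View pics/s5.png

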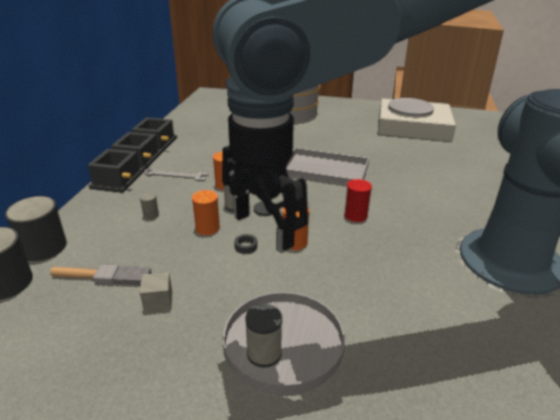

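A stands upright in the pan: cap at (277,194) in the wrist view and (264,318) in the side view. Next is B at about (625, -75).

```bash
python3 -m handwheel '[{"x":10,"y":-25,"z":0,"twist":0,"fingers":1},{"x":174,"y":-427,"z":0,"twist":0,"fingers":1},{"x":174,"y":-427,"z":0,"twist":0,"fingers":1},{"x":174,"y":-427,"z":0,"twist":0,"fingers":1},{"x":174,"y":-427,"z":0,"twist":0,"fingers":1},{"x":174,"y":-427,"z":0,"twist":0,"fingers":1},{"x":174,"y":-427,"z":0,"twist":0,"fingers":1},{"x":174,"y":-427,"z":0,"twist":0,"fingers":1}]' 
python3 -m handwheel '[{"x":0,"y":0,"z":0,"twist":0,"fingers":1},{"x":0,"y":0,"z":0,"twist":0,"fingers":1}]'
```

```text
clock: 11.7
position: [0.5934, 0.0006, 0.3005]
orientation: [-179.8, 0.1, 51.1]
force: [0.6, 0.4, 0.2]
gripper_width: 0.997
clock: 11.9
position: [0.5932, 0.0016, 0.3004]
orientation: [-179.8, 0.1, 51.0]
force: [0.2, 0.1, 0.8]
gripper_width: 1.001
```

```bash
python3 -m handwheel '[{"x":32,"y":-77,"z":0,"twist":0,"fingers":1},{"x":32,"y":-77,"z":0,"twist":0,"fingers":1},{"x":32,"y":-77,"z":0,"twist":0,"fingers":1},{"x":32,"y":-77,"z":0,"twist":0,"fingers":1},{"x":32,"y":-77,"z":0,"twist":0,"fingers":1}]'
python3 - <<'E'
from h import *
f=grab('wrist','w6')
s=state();print(s['position'],s['orientation'],s['force'],proj(f,[.6255,-.0755,.084]))
E
```

```text
clock: 12.4
position: [0.6251, -0.0726, 0.3017]
orientation: [-179.9, 0.0, 51.2]
force: [-0.2, 1.0, 0.2]
gripper_width: 1.0
[ 0.62514036 -0.07268096  0.30195686] [-1.79933431e+02  1.03095744e-02  5.12074972e+01] [ 0.22250171  0.27554303 -0.65359482] [278.80991164 194.43388069]
```

View pics/w6.png

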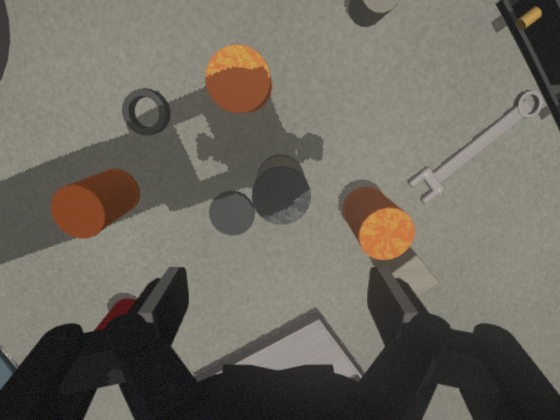

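The wrist view shows B's cap at (281,194), with a flat dark disc beside it at (232,213) and an orange cylinder at (386,233). Both are clear of the fingertips at 30 mm height.

```bash
python3 - <<'E'
from h import *
print(onz(load('w6'),281,195,.084),onz(load('w5'),277,194,.088))
E
python3 -m handwheel '[{"x":1,"y":-3,"z":-20,"twist":0,"fingers":1},{"x":1,"y":-3,"z":-60,"twist":0,"fingers":1},{"x":1,"y":-3,"z":-100,"twist":0,"fingers":1},{"x":1,"y":-3,"z":-130,"twist":0,"fingers":1},{"x":1,"y":-3,"z":-155,"twist":0,"fingers":1},{"x":1,"y":-3,"z":-175,"twist":0,"fingers":1},{"x":1,"y":-3,"z":-190,"twist":0,"fingers":1},{"x":1,"y":-3,"z":-196,"twist":0,"fingers":1}]'
python3 -m handwheel '[{"x":0,"y":0,"z":0,"twist":0,"fingers":1},{"x":0,"y":0,"z":0,"twist":0,"fingers":1}]'
```

```text
[ 0.62677307 -0.07723941  0.084     ] [0.45254434 0.35079238 0.088     ]
clock: 13.25
position: [0.6258, -0.0764, 0.1048]
orientation: [-179.9, 0.0, 51.1]
force: [0.0, -1.0, 0.1]
gripper_width: 0.999
clock: 13.45
position: [0.6273, -0.0775, 0.1076]
orientation: [179.9, -0.0, 51.1]
force: [-0.2, 1.2, 1.1]
gripper_width: 1.003
```

```bash
python3 -m handwheel '[{"x":0,"y":0,"z":-4,"twist":0,"fingers":1},{"x":0,"y":0,"z":-4,"twist":0,"fingers":1},{"x":0,"y":0,"z":-4,"twist":0,"fingers":0.4},{"x":0,"y":0,"z":-4,"twist":0,"fingers":0.2},{"x":0,"y":0,"z":-4,"twist":0,"fingers":-1},{"x":0,"y":0,"z":-4,"twist":0,"fingers":-1},{"x":0,"y":0,"z":-4,"twist":0,"fingers":-1},{"x":0,"y":0,"z":-4,"twist":0,"fingers":-1}]' 60
python3 -m handwheel '[{"x":0,"y":0,"z":0,"twist":0,"fingers":-1},{"x":0,"y":0,"z":0,"twist":0,"fingers":-1},{"x":0,"y":0,"z":5,"twist":0,"fingers":-1},{"x":0,"y":0,"z":15,"twist":0,"fingers":-1},{"x":0,"y":0,"z":35,"twist":0,"fingers":-1},{"x":0,"y":0,"z":60,"twist":0,"fingers":-1},{"x":0,"y":0,"z":85,"twist":0,"fingers":-1},{"x":0,"y":0,"z":100,"twist":0,"fingers":-1}]'
for i in 1 2 3 4; do python3 -m handwheel '[{"x":0,"y":0,"z":0,"twist":0,"fingers":-1},{"x":0,"y":0,"z":0,"twist":0,"fingers":-1}]' | grep -E "force|width"; done
python3 - <<'E'
from h import *
f=grab('scene','c7')
s=state();print(s['position'],s['orientation'],s['force'],s['gripper_width'])
E
```

```text
clock: 14.25
position: [0.6269, -0.0774, 0.1031]
orientation: [180.0, -0.0, 51.1]
force: [-2.2, 1.2, 5.8]
gripper_width: 0.65
clock: 15.05
position: [0.6271, -0.0777, 0.2045]
orientation: [179.9, -0.0, 51.1]
force: [0.8, -0.5, -4.9]
gripper_width: 0.654
force: [-0.5, -0.2, -5.9]
gripper_width: 0.652
force: [-0.2, 0.7, -5.2]
gripper_width: 0.653
force: [0.9, -0.6, -5.5]
gripper_width: 0.649
force: [0.1, 0.4, -4.9]
gripper_width: 0.654
[ 0.62669207 -0.07751704  0.20240118] [1.79998703e+02 2.72781048e-04 5.10855835e+01] [ 0.87142806 -0.06909341 -5.16747802] 0.6524151847121249
```

View pics/c7.png

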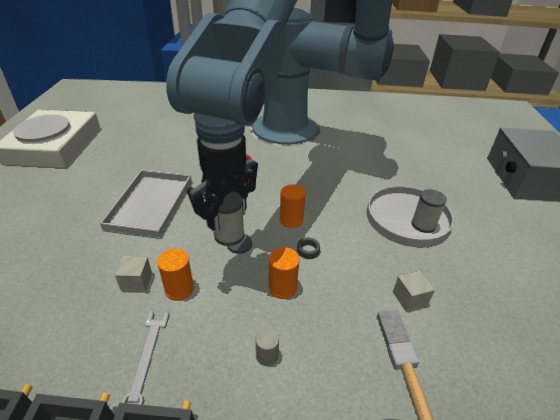

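B reads about -5.3 N, so it is solid and goes in the tray, centre (434, -307). The scene view shows it held upright at (229,222) and A standing in the pan at (428,210).

```bash
python3 -m handwheel '[{"x":-10,"y":-12,"z":25,"twist":0,"fingers":-1},{"x":-30,"y":-36,"z":50,"twist":0,"fingers":-1},{"x":-58,"y":-69,"z":50,"twist":0,"fingers":-1},{"x":-86,"y":-102,"z":50,"twist":0,"fingers":-1},{"x":-114,"y":-136,"z":50,"twist":0,"fingers":-1},{"x":-142,"y":-169,"z":50,"twist":0,"fingers":-1},{"x":-165,"y":-197,"z":50,"twist":0,"fingers":-1},{"x":-182,"y":-217,"z":50,"twist":0,"fingers":-1}]'
python3 -m handwheel '[{"x":-8,"y":-9,"z":0,"twist":0,"fingers":-1},{"x":-11,"y":-13,"z":0,"twist":0,"fingers":-1},{"x":-11,"y":-13,"z":0,"twist":0,"fingers":-1},{"x":-11,"y":-13,"z":0,"twist":0,"fingers":-1},{"x":-11,"y":-13,"z":0,"twist":0,"fingers":-1}]'
python3 - <<'E'
from h import *
f=grab('scene','c8');f=grab('wrist','w8')
s=state();print(s['position'],s['orientation'],s['force'],s['gripper_width'])
E
```

```text
clock: 16.7
position: [0.4432, -0.2962, 0.2528]
orientation: [180.0, 0.0, 51.0]
force: [0.7, -0.2, -6.0]
gripper_width: 0.648
clock: 17.2
position: [0.4343, -0.3067, 0.2523]
orientation: [-180.0, -0.0, 51.2]
force: [0.1, 0.9, -5.3]
gripper_width: 0.654
[ 0.4341539  -0.30686359  0.25232095] [-1.79991420e+02 -7.32413684e-03  5.11578971e+01] [-0.07556532  0.32940977 -5.00200332] 0.6518835286355823
```

View pics/w8.png

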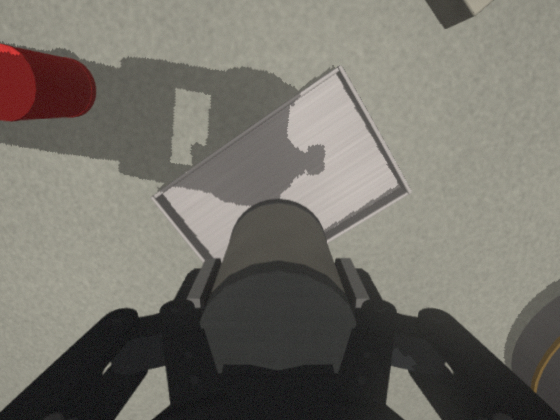

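The wrist view shows three tray rim corners at (340,67), (410,191) and (153,197), which I'll use as a check on the centre.

```bash
python3 - <<'E'
from h import *
c=np.array([onz(load('w8'),*p,.025)[:2]*1000 for p in [(340,67),(410,191),(153,197)]]);print(c,(c[1]+c[2])/2,np.linalg.norm(c[0]-c[1]),np.linalg.norm(c[0]-c[2]))
E
python3 -m handwheel '[{"x":0,"y":0,"z":-25,"twist":0,"fingers":-1},{"x":0,"y":0,"z":-60,"twist":0,"fingers":-1},{"x":0,"y":0,"z":-95,"twist":0,"fingers":-1},{"x":0,"y":0,"z":-118,"twist":0,"fingers":-1},{"x":0,"y":0,"z":-132,"twist":0,"fingers":-1},{"x":0,"y":0,"z":-138,"twist":0,"fingers":-1},{"x":0,"y":0,"z":-140,"twist":0,"fingers":-1},{"x":0,"y":0,"z":-140,"twist":0,"fingers":-1}]'
python3 -m handwheel '[{"x":0,"y":0,"z":-1,"twist":0,"fingers":-1},{"x":0,"y":0,"z":-2,"twist":0,"fingers":-1},{"x":0,"y":0,"z":-3,"twist":0,"fingers":-1},{"x":0,"y":0,"z":-3,"twist":0,"fingers":-1}]'
```

```text
[[ 548.46464192 -254.78430371]
 [ 536.82773515 -390.41907897]
 [ 334.41839153 -235.23499364]] [ 435.62306334 -312.8270363 ] 136.13305938947164 214.93713692849883
clock: 18.1
position: [0.4343, -0.3081, 0.1135]
orientation: [179.9, 0.0, 51.1]
force: [1.0, -0.0, -5.0]
gripper_width: 0.654
clock: 18.5
position: [0.4337, -0.3075, 0.1095]
orientation: [180.0, 0.0, 51.1]
force: [-0.1, 0.1, -5.1]
gripper_width: 0.648
```

```bash
python3 -m handwheel '[{"x":0,"y":0,"z":-1,"twist":0,"fingers":-1},{"x":0,"y":0,"z":-1.5,"twist":0,"fingers":-1},{"x":0,"y":0,"z":-1.5,"twist":0,"fingers":-1}]'
python3 -m handwheel '[{"x":0,"y":0,"z":-0.5,"twist":0,"fingers":-1},{"x":0,"y":0,"z":-0.5,"twist":0,"fingers":-1}]'
```

```text
clock: 18.8
position: [0.4336, -0.3074, 0.1077]
orientation: [-180.0, -0.0, 51.1]
force: [-0.0, 0.2, -5.0]
gripper_width: 0.652
clock: 19.0
position: [0.4336, -0.3075, 0.1073]
orientation: [-180.0, -0.0, 51.1]
force: [-0.7, 0.1, -4.6]
gripper_width: 0.648
```

```bash
python3 -m handwheel '[{"x":0,"y":0,"z":-0.5,"twist":0,"fingers":-1},{"x":0,"y":0,"z":-0.5,"twist":0,"fingers":-1}]'
```

```text
clock: 19.2
position: [0.4338, -0.3076, 0.1071]
orientation: [180.0, 0.0, 51.1]
force: [-1.1, 0.5, -3.6]
gripper_width: 0.649
```

Contact is beginning (-3.6 N). A little lower, then release.

```bash
python3 -m handwheel '[{"x":0,"y":0,"z":-0.5,"twist":0,"fingers":-1},{"x":0,"y":0,"z":-0.5,"twist":0,"fingers":-1}]'
python3 -m handwheel '[{"x":0,"y":0,"z":0,"twist":0,"fingers":0.35},{"x":0,"y":0,"z":0,"twist":0,"fingers":0.5},{"x":0,"y":0,"z":0,"twist":0,"fingers":0.8},{"x":0,"y":0,"z":0,"twist":0,"fingers":1},{"x":0,"y":0,"z":0,"twist":0,"fingers":1},{"x":0,"y":0,"z":0,"twist":0,"fingers":1},{"x":0,"y":0,"z":0,"twist":0,"fingers":1},{"x":0,"y":0,"z":0,"twist":0,"fingers":1}]'
python3 -m handwheel '[{"x":0,"y":0,"z":15,"twist":0,"fingers":1},{"x":0,"y":0,"z":35,"twist":0,"fingers":1},{"x":0,"y":0,"z":70,"twist":0,"fingers":1},{"x":0,"y":0,"z":110,"twist":0,"fingers":1},{"x":0,"y":0,"z":150,"twist":0,"fingers":1},{"x":0,"y":0,"z":195,"twist":0,"fingers":1},{"x":0,"y":0,"z":195,"twist":0,"fingers":1},{"x":0,"y":0,"z":195,"twist":0,"fingers":1}]'
python3 - <<'E'
from h import *
f=grab('wrist','w9');f=grab('scene','c9')
s=state();print(s['position'],s['orientation'],s['force'],s['gripper_width'])
E
```

```text
clock: 19.4
position: [0.4338, -0.3076, 0.1071]
orientation: [-180.0, 0.0, 51.1]
force: [-3.5, 3.7, 3.7]
gripper_width: 0.654
clock: 20.2
position: [0.4337, -0.3075, 0.1064]
orientation: [180.0, 0.0, 51.1]
force: [1.0, -0.9, -0.1]
gripper_width: 1.003
clock: 21.0
position: [0.434, -0.3078, 0.3037]
orientation: [179.8, 0.0, 51.1]
force: [0.2, 0.7, -1.3]
gripper_width: 0.999
[ 0.43320846 -0.30697487  0.30044048] [-1.79890348e+02 -1.65043249e-02  5.10855962e+01] [ 0.29653576  0.19311935 -0.69073902] 1.001750684879709
```

View pics/w9.png

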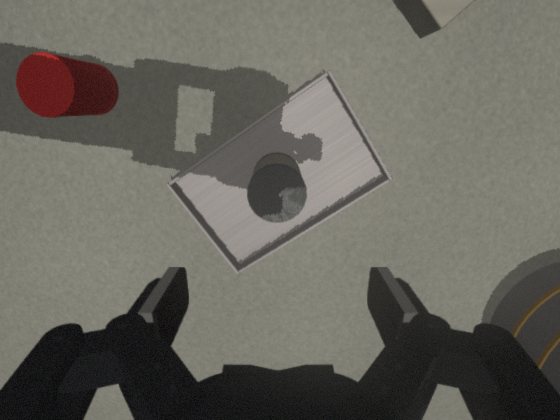

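View pics/c9.png

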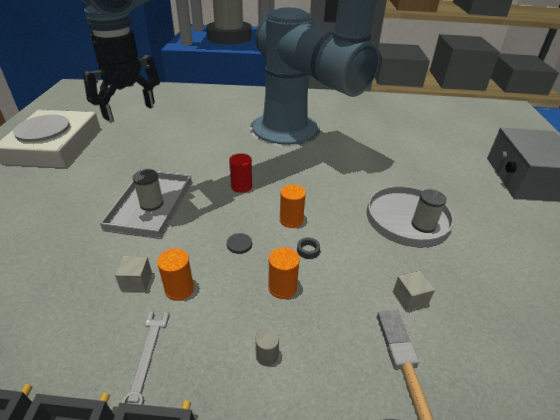

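B stands upright near the tray's centre (scene (149,190), wrist cap (277,193)). A stands upright in the pan (428,210), and the gripper is clear of everything. Handing in.

Run:
```python
from h import *
print(onz(load('w9'),277,193,.088))
print(ticket.finish_job())
```

```text
[ 0.4352057  -0.30886045  0.088     ]
the job is handed in; nothing more can be done
None
```

I sorted both cylinders and handed the job in with the robot clock at about 21 s; no verdict was reported.

- **Cylinder near (442, -62) mm:** it lifted at about 1.9 N, so it is hollow. I stood it in the round pan, about 38 mm from the centre (limit 72 mm).
- **Cylinder near (627, -77) mm:** it lifted at about 5.2 N, so it is solid. I stood it in the tray at (435, -309) mm. That is within about 4 mm of the tray centre, which I took as (434, -307) from several views, the last of which put it at (436, -313).

The last pictures showed both cylinders upright in their containers, the orange and red look-alikes still standing, and the gripper clear. The views disagreed on the tray centre by up to about 12 mm across, well inside the 45 mm limit. One move was refused early on for missing keys, and nothing moved because of it. No check failed.

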